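# Set the bench comparator with butted setting blocks

## Task

Set up the comparator for the next batch of club heads: wake its readout with the green key, lay every aluminium setting block end to end on the bed so that they stand flush against the anvil, the back fence and one another with no gaps, and bring the measuring slide up until it touches the last block. Then, one key at a time, press the yellow key to zero the readout and after it the blue key to store. Leave the row closed and the other things on the table alone.

Things in the scene. Friction and masses are not known exactly. Their poses are not given: they have to be found in the camera images.
- comparator: Bench comparator, fixed: grey bed 420 mm long (its y), 76 mm wide (its x), top 14 mm above the table; origin at the centre of its underside. Green anvil block at its left (+y) end, 32 mm thick, 40 mm high over the bed. Along its back a steel fence strip, face at x = +20 mm, 10 mm high over the bed, 11 mm thick. Open at the front; white scale marks there.
- anvil_face (a point): Middle of the anvil's measuring face, 20 mm above the bed. Axes: x towards the fence (its face 20 mm away), y along the bed INTO the anvil, z up; the row lies on the -y side. A block butted on anvil and fence has its centre at x = 0, y = -30 mm, z = 0 here, the next at y = -90 mm, and so on.
- slide (a joint): Measuring slide (green carriage on the bed, facing the anvil). 0 = fully drawn back to the right end, grows to 0.20 m as it moves towards the anvil. The free length between slide face and anvil is 310 mm minus this value. It stays where it is left; moving it takes about 3 N. Its carriage is 39 mm high, 55 mm long.
- slide_grip (a point): Middle of the black square handle post on top of the measuring slide: 22 x 22 mm, sticking up from 39 to 73 mm above the bed; this point is 58 mm above the bed. Axes as those of the anvil; the slide moves along y, towards +y to close.
- slide_face (a point): Middle of the slide's flat measuring face, 20 mm above the bed and 32.5 mm in front (+y) of the handle's axis.
- block_1_center (a point): Loose aluminium setting block, 40 x 60 x 40 mm, 0.28 kg, with an orange band round its middle; the point is its centre, y its 60 mm long axis (either way round, any of the four long sides may lie up). Three or four such identical blocks are present; an absent one has no pose. At the start it lies on the table in front of the comparator. Pinch it across the 40 mm width.
- block_2_center (a point): Loose aluminium setting block, 40 x 60 x 40 mm, 0.28 kg, with an orange band round its middle; the point is its centre, y its 60 mm long axis (either way round, any of the four long sides may lie up). Three or four such identical blocks are present; an absent one has no pose. At the start it lies on the table in front of the comparator. Pinch it across the 40 mm width.
- block_3_center (a point): Loose aluminium setting block, 40 x 60 x 40 mm, 0.28 kg, with an orange band round its middle; the point is its centre, y its 60 mm long axis (either way round, any of the four long sides may lie up). Three or four such identical blocks are present; an absent one has no pose. At the start it lies on the table in front of the comparator. Pinch it across the 40 mm width.
- block_4_center (a point): Loose aluminium setting block, 40 x 60 x 40 mm, 0.28 kg, with an orange band round its middle; the point is its centre, y its 60 mm long axis (either way round, any of the four long sides may lie up). Three or four such identical blocks are present; an absent one has no pose. At the start it lies on the table in front of the comparator. Pinch it across the 40 mm width.
- key_green (a joint): Travel of the round green key of the readout console (24 mm across): 0 up, 0.006 m fully down (about 4 N); springs back up. It counts as pressed from 4 mm.
- key_green_top (a point): Centre of the top of the green key; press straight down. The three keys stand in one line, 48 mm apart, in an order that varies, on a grey console 30 mm high on the robot's left.
- key_yellow (a joint): Travel of the round yellow key of the readout console (24 mm across): 0 up, 0.006 m fully down (about 4 N); springs back up. It counts as pressed from 4 mm.
- key_yellow_top (a point): Centre of the top of the yellow key; press straight down. The three keys stand in one line, 48 mm apart, in an order that varies, on a grey console 30 mm high on the robot's left.
- key_blue (a joint): Travel of the round blue key of the readout console (24 mm across): 0 up, 0.006 m fully down (about 4 N); springs back up. It counts as pressed from 4 mm.
- key_blue_top (a point): Centre of the top of the blue key; press straight down. The three keys stand in one line, 48 mm apart, in an order that varies, on a grey console 30 mm high on the robot's left.
- caliper: digital caliper lying on the table behind the comparator (a bystander: leave alone); origin at its underside.
- tape_roll: roll of brown packing tape lying flat (a bystander: leave alone); origin at its underside.
- dot_roll: roll of green stickers lying flat (a bystander: leave alone); origin at its underside.
- marker_red: red felt marker (a bystander: leave alone); origin at its underside.
- brush: small wooden cleaning brush (a bystander: leave alone); origin at its underside.
- hybrid_a: black golf club head (a bystander: leave alone); origin at its underside.
- hybrid_b: black golf club head (a bystander: leave alone); origin at its underside.
- wash_bottle: white squeeze bottle, 178 mm tall (a bystander: leave alone); origin at its underside.
Not all that is in view belongs to the job. Leave any brown or turquoise look-alike of the part that bears block_2_center alone.

How it is judged:
By the outcome, as a careful person would: the job done as asked, in the order asked, and still so for the second after the job is handed in, with the robot touching nothing.
Of block_1, block_2, block_3, block_4 only 3 to 4 are there at a start; the rules pass over those that are not, and their reading is None.
At some moment in a run one of block_1, block_2, block_3, block_4 may be knocked a few centimetres aside while the robot is not near it.
Once in a run the grip may slacken for a moment while it holds something.
It also fails if it takes over 210 s, if anything falls off the work surface, if the arm or the gripper's body presses on something with over 40 N, if the wrist force passes 120 N, or if a joint passes its speed limit or range.

## Robot

A 7-joint arm with a two-finger parallel gripper is mounted at the origin on a cart in front of the work surface, level with it; the furniture and walls round the work are solid. World frame = base frame: x ahead of the robot, y to its left, z up, the work surface at z = 0. Lengths are in mm, angles in rad, forces in N, time in s.
With the tool pointing down it reaches from about 400 to 850 mm from the base axis. Payload 6.9 kg.
Tool frame: the origin (TCP) lies at the very end of the fingers, on their centre line; the grasp point (between the pads) lies 19 mm behind it; z points along the fingers, y is the line along which they close (so a half turn about z gives the same grasp; the last joint's range is limited). The gripper opens to 85 mm and grips with 20 to 120 N. Pads are 22 mm wide; open, the fingers measure 114 mm over their backs; the gripper's body (76 mm by 85 mm) begins 54 mm behind the grasp point. The pads swing forward as they close: fully open they stand 13 mm farther back than shut.
Start: joints at [0.105, 0.507, -0.238, 1.5, 0.126, 1.149, -0.155], TCP at [624.989, -0.025, 231.275] pointing down, gripper open.
Joint ranges: [-3.08, 3.08], [-0.24, 2.05], [-1.43, 1.35], [0, 2.5], [-1.52, 4.66], [0.17, 1.96], [-2.89, 2.89]. Speed limits (rad/s): [2.39, 2.39, 3.14, 3.14, 3.14, 3.14, 3.14].

## Interface

Orientations are given as a unit quaternion [x, y, z, w].
In Python, from workcell import ctrl gives the robot as it stands.
- The arm moves only by the tool step_arm, never from a script. Its argument "plan" is a list of rows, each a list of 3 entries, a list of its own where there are three numbers: the shift along the tool's x, y, z in cm, then the turn, a rotation vector about the tool's x, y, z in rad, then the opening in per cent of the stroke, from 0 (shut) to 100 (fully open). A call has 1 to 20 rows; each row is the pose to reach, as a shift and turn from the pose commanded when the call began, along the tool's axes at that moment; what a row does not reach only later rows make up. A row lasts 1/12 s, in which the tool goes at most 41.7 mm and 7.16 degrees, less where a joint would pass 70% of its speed; a pose out of reach is approached as far as the arm can. A call with a gripper value outside its range is refused whole. The fingers move at their own pace and stop on an object; the grip force is fixed at half the most. Time passes only in rows, so rows that repeat a pose let the fingers close. It gives the time, the measured TCP pose, the force, the opening and the grip force at its end, in the units of the state.
- ctrl.read_state(): the state, without advancing time (a new reading comes with each control period).
- ctrl.read_camera(name): name is "scene" or "side" or "wrist"; returns the picture (400x640x3 uint8, blue, green, red); there is no depth.
- ctrl.camera_model(name): a dict with "fx", "fy", "cx", "cy" (pixels), "distortion" ([k1, k2, p1, p2, k3] as OpenCV has them; the pictures are not rectified), "world_from_camera" (4x4, takes a point from camera to world coordinates); the wrist camera has in their place "tool_from_camera" (4x4, takes a point from camera to tool coordinates, whose origin is the TCP and whose axes are the flange's). Camera axes: x right, y down, z forward; pixel columns grow to the right and rows downward; lengths in mm; the calibration is good to about 2 mm. A picture is of the moment at which its call begins: read the wrist's pose just before it. camera_model takes no time and is no camera call.
- ctrl.hand_in(): hands the job in; it is judged then, once.
The state is a dict: "clock": time; "qpos": joint angles; "joint_vel": joint speeds; "joint_efforts": joint torques, N m; "position": TCP position; "ee_rot": TCP orientation; "ft_force": force on the tool from outside, world axes, zero at the start; "moment": the same for the moment, N m; "grip_width": finger opening in mm; "finger_force": force on a finger pad.
Only numpy, scipy, OpenCV 4.12 (cv2) and the standard library are available. Lean on these libraries where they do the work, as an engineer would, in place of code of your own. Each camera call takes 0.05 s, during which the arm holds its last target. There are 200 camera calls.

## Working session

There is one attempt and no reset: what is moved stays moved. The work goes in short steps, Python scripts to look and compute and a tool call to move; the robot and the scene stay as the last step left them, time stands still between calls to the robot, and variables do not carry over. Pictures are saved under pics/ and viewed, at most 14 in all, crops included, and the job is handed in when it is done.

Besides the shell and the picture viewer there is one more tool, called after "Call:" as a command line: name --argument value ..., lists and objects as JSON in quotes. step_arm: Moves the arm, as the interface text tells. Its arguments: {"type":"object","properties":{"plan":{"type":"array","items":{"type":"array"}}},"required":["plan"]}

```bash
mkdir -p pics; ls; python3 - <<'E'
from workcell import ctrl
import cv2,numpy as np
for n in("scene","side"):
    cv2.imwrite(f"pics/{n}0.png",ctrl.read_camera(n))
    m=ctrl.camera_model(n);print(n,m["fx"],m["cx"],m["cy"],m["distortion"],np.round(m["world_from_camera"],2).tolist())
m=ctrl.camera_model("wrist");print(m["fx"],np.round(m["tool_from_camera"],3).tolist())
s=ctrl.read_state();print(s)
E
```

```text
pics
scene 438.78537744774457 323.56961830801265 196.2160799109718 [-0.00216394  0.          0.          0.          0.        ] [[0.85, -0.28, 0.45, -136.0], [-0.53, -0.48, 0.7, -1148.93], [0.01, -0.83, -0.56, 992.97], [0.0, 0.0, 0.0, 1.0]]
side 438.40836071030554 319.09641148238535 200.75431155699113 [-0.05119485  0.          0.          0.          0.        ] [[-0.96, -0.13, 0.24, 241.92], [-0.27, 0.46, -0.85, 1133.13], [-0.0, -0.88, -0.47, 711.75], [0.0, 0.0, 0.0, 1.0]]
280.0648210213729 [[0.001, -0.948, -0.318, 83.095], [1.0, 0.0, 0.001, 0.328], [-0.001, -0.318, 0.948, -143.846], [0.0, 0.0, 0.0, 1.0]]
{'clock': 0.1, 'qpos': array([ 0.10548461,  0.50826919, -0.23753497,  1.50104338,  0.12570497,
        1.14890554, -0.15484215]), 'joint_vel': array([ 8.44199065e-05, -1.77475155e-03, -6.59810511e-05, -2.68632391e-03,
        5.61121555e-05, -2.36509973e-05,  1.39069324e-04]), 'joint_efforts': array([-4.60960451e-03, -6.21825886e+01, -2.19466478e+00, -2.50204021e+01,
        1.25371566e-02,  7.74859713e-03, -3.76228832e-05]), 'position': array([ 6.24542114e+02, -6.37541717e-02,  2.30503520e+02]), 'ee_rot': array([ 7.07109641e-01,  7.07103448e-01, -5.89755075e-04, -5.66930596e-04]), 'ft_force': array([-0.0984792 ,  0.39240311,  0.34444355]), 'moment': array([-0.04862834,  0.05536298, -0.00741705]), 'finger_force': 0.0, 'grip_width': 85.13179982450553}
```

View pics/scene0.png

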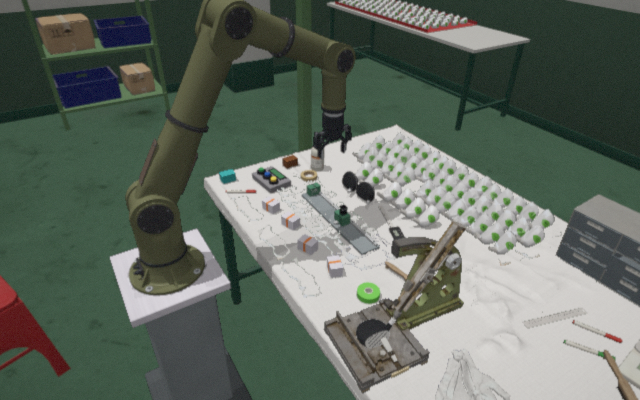

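View pics/side0.png

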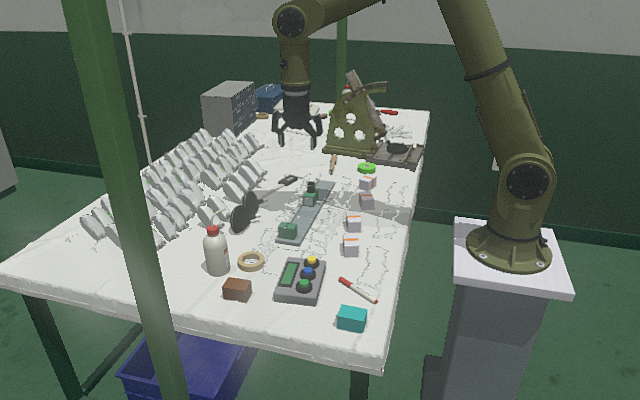

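The scene view shows four orange-banded blocks at about (271,205), (290,221), (308,243) and (335,265). The turquoise (228,176) and brown (290,160) boxes have no orange band, so I take them as look-alikes. The keys are on the console in the side view: yellow (312,261), blue (308,272), green (303,284). Next I'll take the wrist view.

```bash
cat > h.py <<'E'
from workcell import ctrl
import cv2,numpy as np
from scipy.spatial.transform import Rotation as R
def grab(n):
    s=ctrl.read_state(); im=ctrl.read_camera(n); m=ctrl.camera_model(n)
    if n=="wrist":
        T=np.eye(4);T[:3,:3]=R.from_quat(s["ee_rot"]).as_matrix();T[:3,3]=s["position"]
        W=T@m["tool_from_camera"]
    else: W=np.array(m["world_from_camera"])
    K=np.array([[m["fx"],0,m["cx"]],[0,m["fy"],m["cy"]],[0,0,1]])
    return im,(K,np.array(m["distortion"]),W)
def ray(c,px,z):
    K,d,W=c; px=np.array(px,float).reshape(-1,1,2)
    u=cv2.undistortPoints(px,K,d)[:,0]
    D=np.c_[u,np.ones(len(u))]@W[:3,:3].T; o=W[:3,3]
    return o+D*((z-o[2])/D[:,2])[:,None]
def proj(c,P):
    K,d,W=c; V=np.linalg.inv(W)
    return cv2.projectPoints(np.array(P,float).reshape(-1,1,3),cv2.Rodrigues(V[:3,:3])[0],V[:3,3],K,d)[0][:,0]
HSV=dict(orange=((5,110,120),(17,255,255)),yellow=((20,120,120),(34,255,255)),green=((45,60,40),(85,255,255)),blue=((105,120,60),(128,255,255)))
def blobs(im,name,amin=8):
    h=cv2.cvtColor(im,cv2.COLOR_BGR2HSV);m=cv2.inRange(h,*[np.array(x) for x in HSV[name]])
    n,l,st,ce=cv2.connectedComponentsWithStats(m)
    return [(st[i,4],ce[i].round(1),st[i,:4],np.column_stack(np.where(l==i))[:,::-1]) for i in range(1,n) if st[i,4]>=amin]
E
python3 - <<'E'
from h import *
im,c=grab("wrist");cv2.imwrite("pics/w0.png",im)
im2,c2=grab("side")
for nm,z in(("orange",38),("yellow",36),("blue",36),("green",36)):
    for t,i,cc in(("w",im,c),("s",im2,c2)):
        for a,ce,b,_ in blobs(i,nm): 
            p=ray(cc,ce,z)[0]
            if 250<p[0]<950 and abs(p[1])<700: print(t,nm,a,ce,b,p.round(0)[:2])
E
```

```text
w orange 329 [141.5  62.1] [124  52  36  21] [432. 128.]
w orange 227 [176.  175.4] [161 168  31  16] [450.   1.]
s orange 11 [366. 195.] [361 195  11   1] [ 441. -154.]
s orange 14 [352.6 216.1] [347 216  13   2] [455.  -6.]
s orange 14 [350.5 239. ] [344 239  14   1] [435. 120.]
s orange 22 [227.7 280.8] [223 278  13   9] [684. 381.]
s yellow 53 [311.2 259.5] [307 256   9   8] [514. 240.]
s blue 47 [307.7 269.7] [303 267  10   8] [510. 284.]
s blue 9 [210.8 357.8] [209 357   6   3] [611. 608.]
s blue 25 [219.6 363.8] [214 361  12   7] [588. 616.]
s blue 50 [149.5 373.2] [145 365  10  16] [706. 675.]
s blue 10 [217.8 369.5] [216 368   5   5] [585. 630.]
s blue 13 [139.5 374.8] [138 371   6   7] [722. 683.]
s blue 13 [220.1 374.7] [218 372   6   7] [575. 640.]
s blue 422 [205.6 392.3] [187 379  44  21] [582. 683.]
s blue 9 [216.1 383.6] [214 382   5   5] [573. 660.]
s blue 14 [225.8 386.6] [224 384   6   6] [552. 661.]
w green 3254 [19.5 45.8] [ 0  0 49 87] [297. 147.]
w green 1383 [314.4  65.5] [290  49  48  34] [621. 124.]
w green 456 [536.9  84.5] [522  73  29  22] [873. 106.]
w g
[... 683 characters left out ...]
03.7 282.8] [299 279  10   9] [504. 336.]
s green 8 [400.9 282.9] [400 280   3   6] [278. 274.]
s green 9266 [ 51.1 357.5] [  0 289 147 111] [918. 699.]
s green 10 [409.1 298.3] [407 296   5   6] [253. 325.]
s green 13 [396.5 324.2] [395 321   6   7] [271. 417.]
s green 10 [134.2 323.4] [131 322   6   5] [816. 569.]
s green 9 [ 95.2 338.6] [ 93 337   5   4] [867. 631.]
s green 10 [153.6 340. ] [151 337   5   6] [747. 599.]
s green 973 [168.6 377.9] [147 341  43  59] [664. 674.]
s green 9 [284.3 356.1] [281 355   7   3] [473. 564.]
s green 8 [278.5 366.1] [277 364   4   5] [476. 590.]
s green 12 [353.8 373.4] [352 371   5   6] [333. 568.]
s green 11 [246.7 387.9] [243 386   8   5] [514. 653.]
```

View pics/w0.png

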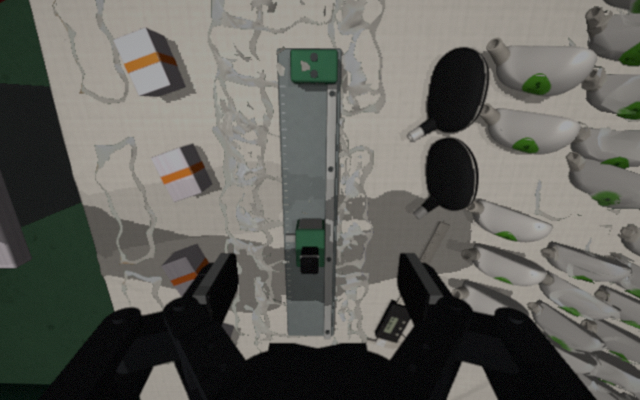

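The wrist view has image up = +y and image right = +x. It shows banded blocks at (145,62), (180,172) and (188,270), with the fourth hidden. The anvil is at (314,66) and the slide handle at (310,260). I'm moving above the console with the fingers shut.

Call:
step_arm --plan '[[[23, -11.5, 0], [0, 0, 0], 0], [[23, -11.5, 0], [0, 0, 0], 0], [[23, -11.5, 0], [0, 0, 0], 0], [[23, -11.5, 0], [0, 0, 0], 0], [[23, -11.5, 0], [0, 0, 0], 0], [[23, -11.5, 0], [0, 0, 0], 0], [[23, -11.5, 0], [0, 0, 0], 0], [[23, -11.5, 0], [0, 0, 0], 0], [[23, -11.5, 0], [0, 0, 0], 0], [[23, -11.5, 0], [0, 0, 0], 0], [[23, -11.5, 0], [0, 0, 0], 0], [[23, -11.5, 0], [0, 0, 0], 0]]'

```text
clock: 1.2
position: [510.8, 228.4, 231.1]
ee_rot: [0.708, 0.706, -0.0, 0.0]
ft_force: [0.1, 0.0, -0.1]
grip_width: 0.0
finger_force: 0.0
```

```bash
python3 - <<'E'
from h import *
print(ctrl.read_state()["position"],ctrl.read_state()["ee_rot"])
im,c=grab("wrist");cv2.imwrite("pics/w1.png",im)
for nm in("yellow","blue","green","orange"):
        for a,ce,b,_ in blobs(im,nm,60): print(nm,a,ce,b,ray(c,ce,36)[0].round(0)[:2])
E
```

```text
[510.75601407 228.43340188 231.11507825] [ 7.08045768e-01  7.06166492e-01 -2.14271760e-04  1.73206967e-04]
yellow 304 [433.5 145.2] [421 121  32  54] [651. 265.]
yellow 62 [472.2 141.7] [469 131   7  23] [697. 270.]
yellow 307 [315.3 155.1] [306 146  20  20] [509. 254.]
blue 383 [310.7 112.1] [300 101  22  23] [504. 304.]
green 24511 [66.9 98.1] [  0   0 149 210] [223. 321.]
green 458 [305.7  65. ] [295  53  23  25] [499. 353.]
green 1727 [352.3 105.7] [339  67  27  79] [552. 311.]
green 695 [400.6 256.6] [381 247  40  21] [626. 113.]
green 118 [577.9 264.9] [566 261  23  10] [879.  98.]
green 2615 [152.8 315.5] [120 269  64  85] [264.  14.]
green 66 [566.1 305.2] [557 302  19   9] [882.  29.]
green 105 [629.  339.9] [618 335  22  11] [1005.  -40.]
green 1919 [ 41.8 388.1] [  0 377  91  23] [  41. -141.]
orange 179 [259.9 249.4] [245 243  30  13] [433. 125.]
```

View pics/w1.png

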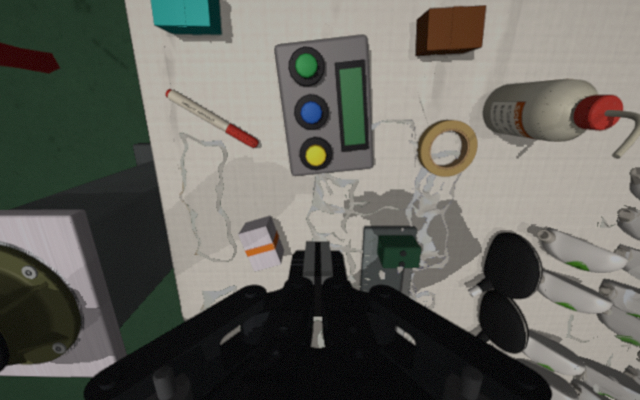

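The console keys read green (306,65), blue (311,112), yellow (316,155), so green is near (499,352).

Call:
step_arm --plan '[[[12.4, -1.2, 0], [0, 0, 0], 0], [[12.4, -1.2, 0], [0, 0, 0], 0], [[12.4, -1.2, 0], [0, 0, 0], 0], [[12.4, -1.2, 0], [0, 0, 0], 0], [[12.4, -1.2, 4], [0, 0, 0], 0], [[12.4, -1.2, 8], [0, 0, 0], 0], [[12.4, -1.2, 12], [0, 0, 0], 0], [[12.4, -1.2, 16], [0, 0, 0], 0], [[12.4, -1.2, 17.5], [0, 0, 0], 0], [[12.4, -1.2, 18.2], [0, 0, 0], 0], [[12.4, -1.2, 18.5], [0, 0, 0], 0], [[12.4, -1.2, 18.7], [0, 0, 0], 0], [[12.4, -1.2, 18.8], [0, 0, 0], 0], [[12.4, -1.2, 18.9], [0, 0, 0], 0], [[12.4, -1.2, 19.0], [0, 0, 0], 0], [[12.4, -1.2, 19.0], [0, 0, 0], 0]]'

```text
clock: 2.58
position: [496.7, 351.7, 45.5]
ee_rot: [0.708, 0.707, -0.002, 0.001]
ft_force: [-14.0, -11.1, 34.0]
grip_width: 0.2
finger_force: 16.7
```

Call:
step_arm --plan '[[[0, 0, -1], [0, 0, 0], 0], [[0, 0, -4], [0, 0, 0], 0], [[0, 0, -8], [0, 0, 0], 0], [[-8, 0, -10], [0, 0, 0], 0], [[-8, 0, -10], [0, 0, 0], 0], [[-8, 0, -10], [0, 0, 0], 0], [[-8, 0, -10], [0, 0, 0], 0], [[-8, 0, -10], [0, 0, 0], 0]]'

```text
clock: 3.25
position: [498.8, 274.0, 142.5]
ee_rot: [0.708, 0.707, 0.001, 0.0]
ft_force: [-0.5, 1.1, -0.9]
grip_width: -0.0
finger_force: 0.0
```

```bash
python3 - <<'E'
from h import *
s=ctrl.read_state();print(s["position"],s["ee_rot"])
im,c=grab("wrist")
x=im[0:260,220:460];cv2.imwrite("pics/w2.png",cv2.resize(x,None,fx=2.3,fy=2.3))
for nm in("yellow","blue","green"):
        for a,ce,b,_ in blobs(im,nm,60): print(nm,a,ce,b,ray(c,ce,36)[0].round(0)[:2],ray(c,ce,48)[0].round(0)[:2])
E
```

```text
[498.8328538  274.04252509 142.53101324] [7.07600216e-01 7.06611907e-01 1.23478667e-03 1.48916247e-04]
yellow 226 [503.6 181.7] [480 174  43  21] [673. 290.] [665. 293.]
yellow 158 [466.9 197.7] [458 181  22  33] [641. 274.] [634. 278.]
yellow 306 [506.3 221. ] [476 194  50  44] [684. 250.] [675. 255.]
yellow 144 [325.5 216. ] [316 211  21  12] [507. 256.] [507. 261.]
blue 583 [322.6 170.3] [309 157  28  28] [504. 301.] [504. 303.]
green 20717 [ 49.4 117.8] [  0   0 120 240] [266. 348.] [277. 348.]
green 733 [316.8 112. ] [302  97  30  31] [499. 352.] [499. 352.]
green 2598 [374.7 157.9] [359 112  31  95] [551. 312.] [549. 314.]
green 368 [141.1 338.8] [122 321  32  36] [298. 105.] [307. 117.]
green 75 [625.9 387.3] [614 382  23  12] [890.  21.] [871.  37.]
```

View pics/w2.png

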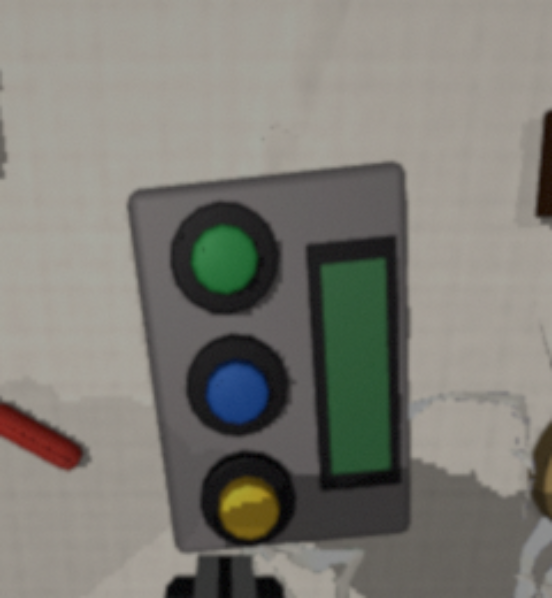

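```bash
python3 - <<'E'
from h import *
a=cv2.imread("pics/w1.png");b=cv2.imread("pics/w2.png")
print("lcd before",a[75:140,345:360].mean((0,1)),"console",a[130:160,290:296].mean((0,1)),"green key",a[60:70,301:310].mean((0,1)))
print("lcd after",b[280:460,335:380].mean((0,1)),"console",b[300:340,345:380].mean((0,1)),b[200:300,150:168].mean((0,1)),"key",b[250:270,215:235].mean((0,1)))
E
```

```text
lcd before [ 69.92205128 105.96512821  60.93025641] console [105.68888889 105.83888889 110.46666667] green key [ 75.11111111 132.51111111  57.17777778]
lcd after [54.19518519 86.9317284  45.46666667] console [55.97285714 88.74714286 47.45714286] [103.35222222 103.99833333 108.18444444] key [ 61.6725 114.3225  44.835 ]
```

Call:
step_arm --plan '[[[4, 0, 0], [0, 0, 0], 0], [[7.8, 0, 0], [0, 0, 0], 0], [[7.8, 0, 0], [0, 0, 0], 0], [[7.8, 0, 4], [0, 0, 0], 0], [[7.8, 0, 8], [0, 0, 0], 0], [[7.8, 0, 9], [0, 0, 0], 0], [[7.8, 0, 9.1], [0, 0, 0], 0], [[7.8, 0, 9.1], [0, 0, 0], 0], [[7.8, 0, 9.1], [0, 0, 0], 0], [[7.8, 0, 9.1], [0, 0, 0], 0]]'

```text
clock: 4.13
position: [498.3, 352.9, 51.5]
ee_rot: [0.707, 0.707, 0.001, -0.0]
ft_force: [-0.9, 1.0, 1.8]
grip_width: 0.1
finger_force: 0.7
```

Call:
step_arm --plan '[[[0, 0, 0.2], [0, 0, 0], 0], [[0, 0, 0.2], [0, 0, 0], 0], [[0, 0, 0.2], [0, 0, 0], 0], [[0, 0, 0.2], [0, 0, 0], 0]]'

```text
clock: 4.47
position: [498.6, 352.7, 48.9]
ee_rot: [0.707, 0.707, 0.001, -0.0]
ft_force: [1.0, 1.9, 1.6]
grip_width: 0.3
finger_force: 1.3
```

Call:
step_arm --plan '[[[0, 0, 0.2], [0, 0, 0], 0], [[0, 0, 0.2], [0, 0, 0], 0], [[0, 0, 0.2], [0, 0, 0], 0], [[0, 0, 0.2], [0, 0, 0], 0]]'

```text
clock: 4.8
position: [498.4, 352.4, 46.5]
ee_rot: [0.707, 0.707, 0.001, -0.0]
ft_force: [2.2, 2.5, 3.9]
grip_width: -0.1
finger_force: 1.8
```

Force and depth match the key spring: the top is near z = 52 and it bottoms near 46, so green was pressed on the first go too. Next I retreat, open the gripper and go to the slide.

Call:
step_arm --plan '[[[0, 0, -4], [0, 0, 0], 0], [[0, 0, -8], [0, 0, 0], 0], [[0, 0, -12], [0, 0, 0], 0], [[-4, 1.5, -16], [0, 0, 0], 100], [[-40, 11.5, -17], [0, 0, 0], 100], [[-40, 11.5, -17], [0, 0, 0], 100], [[-40, 11.5, -17], [0, 0, 0], 100], [[-40, 11.5, -17], [0, 0, 0], 100], [[-40, 11.5, -17], [0, 0, 0], 100], [[-40, 11.5, -17], [0, 0, 0], 100], [[-40, 11.5, -17], [0, 0, 0], 100], [[-40, 11.5, -17], [0, 0, 0], 100], [[-40, 11.5, -17], [0, 0, 0], 100], [[-40, 11.5, -17], [0, 0, 0], 100], [[-40, 11.5, -17], [0, 0, 0], 100], [[-40, 11.5, -17], [0, 0, 0], 100], [[-40, 11.5, -17], [0, 0, 0], 100]]'

```text
clock: 6.22
position: [612.1, -46.6, 215.6]
ee_rot: [0.707, 0.708, -0.0, -0.001]
ft_force: [-0.5, 0.8, 0.1]
grip_width: 85.6
finger_force: 0.0
```

```bash
python3 - <<'E'
from h import *
s=ctrl.read_state();print(s["position"],s["ee_rot"])
im,c=grab("wrist");cv2.imwrite("pics/w3.png",im)
np.savez("w3.npz",K=c[0],d=c[1],W=c[2])
for nm in("green","orange"):
        for a,ce,b,p in blobs(im,nm,60):
            print(nm,a,ce,b,ray(c,ce,54)[0].round(0)[:2],ray(c,ce,40)[0].round(0)[:2])
E
```

```text
[612.07009969 -46.59408385 215.64748946] [ 7.06619998e-01  7.07592304e-01 -4.13646646e-04 -1.06709612e-03]
green 1863 [17.1 28.8] [ 0  0 41 58] [318. 109.] [305. 112.]
green 1326 [327.2  14.7] [301   0  53  30] [621. 118.] [622. 122.]
green 689 [571.1  34.3] [553  19  35  29] [860. 104.] [871. 107.]
green 456 [557.3 104. ] [541  93  31  21] [863.  39.] [874.  39.]
green 166 [634.2 164.5] [626 156  14  18] [969. -24.] [985. -27.]
green 16014 [ 48.2 287.1] [  0 184 113 196] [ 259. -189.] [ 243. -199.]
green 832 [319.4 212.8] [304 196  32  45] [615. -83.] [615. -89.]
green 190 [533.1 206.1] [520 201  25  12] [865. -74.] [876. -79.]
green 105 [614.9 254.1] [603 251  23   8] [ 986. -138.] [1003. -146.]
green 94 [528.1 255.3] [518 252  21   9] [ 875. -139.] [ 887. -148.]
green 157 [599.4 290.1] [586 286  25  11] [ 984. -192.] [1001. -202.]
green 138 [587.1 325. ] [574 318  25  16] [ 986. -249.] [1003. -262.]
green 65 [622.5 395.1] [615 391  16   9] [1088. -387.] [1110. -406.]
orange 408 [136.2   8.7] [118   0  38  21] [440. 124.] [432. 128.]
orange 284 [174.3 138. ] [158 129  34  19] [458.   3.] [451.   1.]
```

View pics/w3.png

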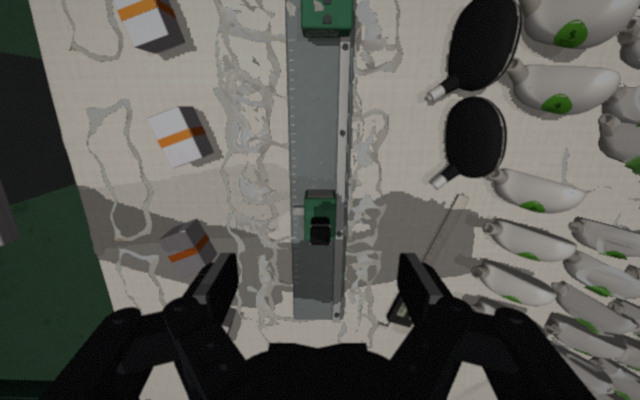

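The view shows the handle top at about (320,234), the bed's front edge from (290,40) to (295,319), the fence from (353,40) to (343,319), and the blocks at (150,25), (182,137) and (190,245).

```bash
python3 - <<'E'
from h import *
z=np.load("w3.npz");c=(z["K"],z["d"],z["W"])
print("handle",ray(c,[[320,234]],87).round(1))
im=cv2.imread("pics/w3.png");g=cv2.cvtColor(im,cv2.COLOR_BGR2GRAY).astype(int)
for y in(45,80,110,140,170,190,265,290,310): print(y,*["%d:%d"%(x,g[y,x]) for x in range(284,362,2)])
hs=cv2.cvtColor(im,cv2.COLOR_BGR2HSV)
print("col320 anvil bottom",[(y,tuple(hs[y,325])) for y in range(22,48,2)])
print("bed end",[(y,g[y,310]) for y in range(305,330,2)])
E
```

```text
handle [[615.3 -94.6  87. ]]
45 284:155 286:94 288:95 290:97 292:99 294:99 296:100 298:100 300:100 302:99 304:99 306:99 308:100 310:99 312:101 314:97 316:73 318:67 320:70 322:68 324:71 326:67 328:68 330:69 332:68 334:67 336:69 338:66 340:108 342:107 344:54 346:53 348:100 350:83 352:58 354:92 356:112 358:99 360:140
80 284:159 286:136 288:85 290:110 292:117 294:103 296:101 298:101 300:102 302:102 304:99 306:99 308:99 310:99 312:100 314:99 316:101 318:100 320:100 322:98 324:98 326:99 328:98 330:98 332:99 334:99 336:99 338:87 340:137 342:141 344:134 346:134 348:114 350:68 352:93 354:134 356:114 358:153 360:157
110 284:152 286:156 288:100 290:98 292:100 294:100 296:100 298:99 300:102 302:103 304:102 306:100 308:101 310:101 312:100 314:100 316:100 318:99 320:100 322:98 324:100 326:100 328:100 330:101 332:96 334:97 336:94 338:100 340:143 342:139 344:139 346:130 348:71 350:78 352:89 354:151 356:141 358:133 360:117
140 284:156 286:155 288:120 290:91 292:108 294:106 296:101 298:100 300:98 302:101 304:101 306:101 308:103 310:100 312:100 314:99 316:99 318:98 320:99 322:101 324:99 326:98 328:98 3
[... 1832 characters left out ...]
uint8(35))), (32, (np.uint8(60), np.uint8(13), np.uint8(39))), (34, (np.uint8(45), np.uint8(14), np.uint8(37))), (36, (np.uint8(68), np.uint8(62), np.uint8(33))), (38, (np.uint8(68), np.uint8(22), np.uint8(47))), (40, (np.uint8(90), np.uint8(15), np.uint8(52))), (42, (np.uint8(80), np.uint8(13), np.uint8(60))), (44, (np.uint8(90), np.uint8(13), np.uint8(57))), (46, (np.uint8(83), np.uint8(11), np.uint8(95)))]
bed end [(305, np.int64(93)), (307, np.int64(92)), (309, np.int64(92)), (311, np.int64(92)), (313, np.int64(91)), (315, np.int64(92)), (317, np.int64(92)), (319, np.int64(105)), (321, np.int64(150)), (323, np.int64(154)), (325, np.int64(153)), (327, np.int64(151)), (329, np.int64(152))]
```

```bash
python3 - <<'E'
from h import *
z=np.load("w3.npz");c=(z["K"],z["d"],z["W"])
F=ray(c,[(338.5,80),(337,140),(336.5,170),(335,265),(333.3,290),(333,310)],24)
B=ray(c,[(287,80),(287.5,110),(289,140),(290,180),(292,265),(293,290),(293.5,310)],14)
for n,q in(("fence",F),("front",B)):
    k=np.polyfit(q[:,1],q[:,0],1);print(n,"slope dx/dy",k.round(4),"res",(q[:,0]-np.polyval(k,q[:,1])).round(1))
print("bed end",ray(c,[(310,319.5)],14),"anvil bottom",ray(c,[(320,31),(320,36)],14),"anvil top",ray(c,[(325,30)],54))
print("slide face top",ray(c,[(320,195),(320,190)],53), "slide face bottom",ray(c,[(320,190)],14))
E
```

```text
fence slope dx/dy [-8.000000e-04  6.355941e+02] res [-0.  -0.2  0.   1.  -0.5 -0.3]
front slope dx/dy [2.000000e-03 5.772786e+02] res [-0.1 -0.4  0.4  0.3 -0.3  0.1 -0. ]
bed end [[ 601.47078681 -273.53291323   14.        ]] anvil bottom [[614.82398242 113.404164    14.        ]
 [614.84703019 108.5486387   14.        ]] anvil top [[619.37118106 105.35021147  54.        ]]
slide face top [[615.37782772 -61.63164497  53.        ]
 [615.34827763 -55.63586116  53.        ]] slide face bottom [[615.69934475 -67.34026909  14.        ]]
```

Call:
step_arm --plan '[[[-4.8, 0.3, 4], [0, 0, 0], 100], [[-4.8, 0.3, 8], [0, 0, 0], 100], [[-4.8, 0.3, 12], [0, 0, 0], 100], [[-4.8, 0.3, 14], [0, 0, 0], 100], [[-4.8, 0.3, 15.6], [0, 0, 0], 100], [[-4.8, 0.3, 15.6], [0, 0, 0], 100], [[-4.8, 0.3, 15.6], [0, 0, 0], 0], [[-4.8, 0.3, 15.6], [0, 0, 0], 0], [[-4.8, 0.3, 15.6], [0, 0, 0], 0], [[-4.8, 0.3, 15.6], [0, 0, 0], 0], [[-4.8, 0.3, 15.6], [0, 0, 0], 0], [[-4.8, 0.3, 15.6], [0, 0, 0], 0], [[-4.8, 0.3, 15.6], [0, 0, 0], 0], [[-4.8, 0.3, 15.6], [0, 0, 0], 0]]'

```text
clock: 7.43
position: [614.7, -96.0, 61.6]
ee_rot: [0.707, 0.707, -0.001, -0.0]
ft_force: [-6.0, 1.0, 8.8]
grip_width: 21.1
finger_force: 61.1
```

Call:
step_arm --plan '[[[-1, 0, 0], [0, 0, 0], 0], [[-2, 0, 0], [0, 0, 0], 0], [[-3.2, 0, 0], [0, 0, 0], 0], [[-4.4, 0, 0], [0, 0, 0], 0], [[-5.6, 0, 0], [0, 0, 0], 0], [[-6.8, 0, 0], [0, 0, 0], 0], [[-8, 0, 0], [0, 0, 0], 0], [[-9.2, 0, 0], [0, 0, 0], 0], [[-10.4, 0, 0], [0, 0, 0], 0], [[-11.6, 0, 0], [0, 0, 0], 0], [[-12, 0, 0], [0, 0, 0], 0], [[-12, 0, 0], [0, 0, 0], 0], [[-12, 0, 0], [0, 0, 0], 0]]'

```text
clock: 8.52
position: [614.3, -218.3, 61.6]
ee_rot: [0.708, 0.706, -0.001, 0.0]
ft_force: [-6.4, -2.6, 8.4]
grip_width: 20.6
finger_force: 61.0
```

Call:
step_arm --plan '[[[0, 0, 0], [0, 0, 0], 100], [[0, 0, 0], [0, 0, 0], 100], [[0, 0, 0], [0, 0, 0], 100], [[0, 0, 0], [0, 0, 0], 100], [[0, 0, 0], [0, 0, 0], 100], [[0, 0, 0], [0, 0, 0], 100], [[0, 0, -4], [0, 0, 0], 100], [[0, 0, -8], [0, 0, 0], 100], [[4, -6, -12], [0, 0, 0], 100], [[13.8, -17.4, -23.8], [0, 0, 0], 100], [[13.8, -17.4, -23.8], [0, 0, 0], 100], [[13.8, -17.4, -23.8], [0, 0, 0], 100], [[13.8, -17.4, -23.8], [0, 0, 0], 100], [[13.8, -17.4, -23.8], [0, 0, 0], 100], [[13.8, -17.4, -23.8], [0, 0, 0], 100], [[13.8, -17.4, -23.8], [0, 0, 0], 100], [[13.8, -17.4, -23.8], [0, 0, 0], 100], [[13.8, -17.4, -23.8], [0, 0, 0], 100], [[13.8, -17.4, -23.8], [0, 0, 0], 100]]'

```text
clock: 10.1
position: [442.3, -78.8, 297.3]
ee_rot: [0.707, 0.707, -0.0, -0.001]
ft_force: [-0.4, -1.3, -0.2]
grip_width: 85.2
finger_force: 0.0
```

```bash
cat >> h.py <<'E'
def blocks(im,c):
    # orange bands: top-face centre at z=40; fit long axis
    out=[]
    for a,ce,b,p in blobs(im,"orange",40):
        out.append((a,ce,ray(c,ce,40)[0][:2].round(0)))
    return out
E
python3 - <<'E'
from h import *
s=ctrl.read_state();print(s["position"],s["ee_rot"])
im,c=grab("wrist");np.savez("w4.npz",K=c[0],d=c[1],W=c[2]);cv2.imwrite("pics/w4.png",im)
cv2.imwrite("pics/w4c.png",cv2.resize(im[:400,180:460],None,fx=1.5,fy=1.5,interpolation=cv2.INTER_CUBIC))
for o in blocks(im,c): print(o)
E
```

```text
[442.25007681 -78.79169915 297.31077986] [ 7.07454164e-01  7.06758856e-01 -4.17120395e-04 -5.92734151e-04]
(np.int32(123), array([303.4,   2.4]), array([425., 125.]))
(np.int32(191), array([324.2, 107.1]), array([452.,   2.]))
(np.int32(145), array([314.9, 209. ]), array([ 439., -147.]))
(np.int32(111), array([325.9, 286.2]), array([ 457., -286.]))
```

View pics/w4c.png

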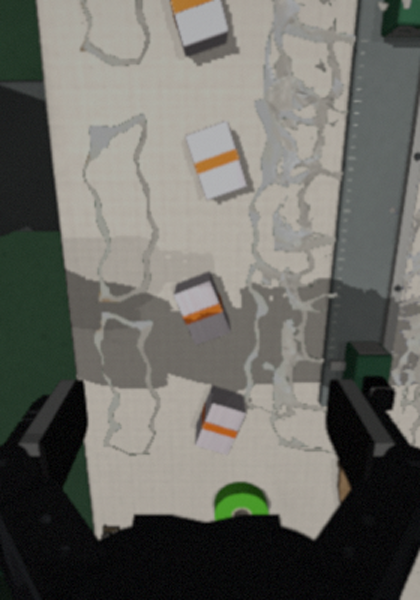

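Block 2's top band is at pixel (324,107), directly under the camera. The other bands are at (303,2), (315,209) and (326,286), and all four are orange-banded aluminium. I'll work out the grasp of block 2.

```bash
cat >> h.py <<'E'
def band(im,c,xy,z=40,r=35):
    ps=[p for a,ce,b,p in blobs(im,"orange",8) if np.hypot(*(ray(c,ce,z)[0][:2]-xy))<r]
    q=ray(c,np.vstack(ps),z)[:,:2].astype(np.float32)
    (cx,cy),(w,h),_=rr=cv2.minAreaRect(q); e=cv2.boxPoints(rr)
    v=e[1]-e[0] if np.hypot(*(e[1]-e[0]))>np.hypot(*(e[2]-e[1])) else e[2]-e[1]
    if v[0]<0: v=-v
    return np.array([cx,cy]),np.arctan2(v[1],v[0]),(round(w,1),round(h,1)),len(q)
def to(x,y,z,yaw):  # yaw: world angle of closing line from +x; prints shift (cm, tool axes) and turn
    s=ctrl.read_state();A=R.from_quat(s["ee_rot"]);T=R.from_euler("z",yaw)*R.from_quat([.70710678,.70710678,0,0])
    print("shift cm",(A.inv().apply(np.array([x,y,z])-s["position"])/10).round(2),"turn",(A.inv()*T).as_rotvec().round(3))
E
python3 - <<'E'
from h import *
im=cv2.imread("pics/w4.png");z=np.load("w4.npz");c=(z["K"],z["d"],z["W"])
p,t,wh,n=band(im,c,(452,2));print(p,t,wh,n); to(*p,12,t)
print(ctrl.read_state()["position"])
E
```

```text
[451.60021973   1.47544861] 0.32633567 (39.4, 8.5) 191
shift cm [ 8.01  0.98 28.52] turn [-0.002 -0.001 -0.327]
[442.23825618 -78.74175987 297.19381566]
```

Call:
step_arm --plan '[[[4, 0.5, 4], [0, 0, -0.12], 100], [[8, 1, 8], [0, 0, -0.24], 100], [[8, 1, 12], [0, 0, -0.33], 100], [[8, 1, 16], [0, 0, -0.33], 100], [[8, 1, 20], [0, 0, -0.33], 100], [[8, 1, 23], [0, 0, -0.33], 100], [[8, 1, 26], [0, 0, -0.33], 100], [[8, 1, 28], [0, 0, -0.33], 100], [[8, 1, 28.5], [0, 0, -0.33], 100], [[8, 1, 28.5], [0, 0, -0.33], 100], [[8, 1, 28.5], [0, 0, -0.33], 100], [[8, 1, 28.5], [0, 0, -0.33], 0], [[8, 1, 28.5], [0, 0, -0.33], 0], [[8, 1, 28.5], [0, 0, -0.33], 0], [[8, 1, 28.5], [0, 0, -0.33], 0], [[8, 1, 28.5], [0, 0, -0.33], 0], [[8, 1, 28.5], [0, 0, -0.33], 0], [[8, 1, 28.5], [0, 0, -0.33], 0]]'

```text
clock: 11.65
position: [452.2, 1.7, 14.4]
ee_rot: [0.582, 0.814, 0.0, 0.001]
ft_force: [-2.2, -1.0, 11.0]
grip_width: 39.3
finger_force: 60.0
```

```bash
python3 - <<'E'
from h import *
to(611.5,80,45,0); to(611.5,80,27,0)
E
```

```text
shift cm [ 2.25 17.61 -3.04] turn [0.001 0.001 0.33 ]
shift cm [ 2.26 17.61 -1.24] turn [0.001 0.001 0.33 ]
```

Call:
step_arm --plan '[[[0, 0, -1.5], [0, 0, 0], 0], [[0, 0, -3], [0, 0, 0], 0], [[0, 0, -5], [0, 0, 0], 0], [[0.2, 2.5, -5], [0, 0, 0], 0], [[0.5, 5, -5], [0, 0, 0.1], 0], [[0.9, 7.5, -5], [0, 0, 0.2], 0], [[1.2, 10, -5], [0, 0, 0.3], 0], [[1.4, 12.5, -5], [0, 0, 0.33], 0], [[1.6, 15, -5], [0, 0, 0.33], 0], [[1.9, 17.5, -5], [0, 0, 0.33], 0], [[1.9, 17.5, -5], [0, 0, 0.33], 0], [[1.9, 17.5, -5], [0, 0, 0.33], 0], [[1.9, 17.5, -5], [0, 0, 0.33], 0]]'

```text
clock: 12.73
position: [610.5, 76.6, 63.0]
ee_rot: [0.707, 0.707, -0.0, -0.0]
ft_force: [-0.9, -0.4, -3.3]
grip_width: 38.8
finger_force: 62.9
```

Call:
step_arm --plan '[[[0, 0, 1.5], [0, 0, 0], 0], [[0, 0, 2.8], [0, 0, 0], 0], [[0, 0, 3.2], [0, 0, 0], 0], [[0, 0, 3.4], [0, 0, 0], 0], [[0, 0, 3.5], [0, 0, 0], 0], [[0, 0, 3.5], [0, 0, 0], 0], [[0, 0, 3.5], [0, 0, 0], 0]]'

```text
clock: 13.32
position: [611.1, 76.3, 29.1]
ee_rot: [0.707, 0.707, 0.0, 0.0]
ft_force: [-1.9, -2.0, 0.1]
grip_width: 39.1
finger_force: 63.1
```

Call:
step_arm --plan '[[[0, 0.2, 0], [0, 0, 0], 0], [[0, 0.4, 0], [0, 0, 0], 0], [[0, 0.5, 0], [0, 0, 0], 0], [[0, 0.6, 0], [0, 0, 0], 0], [[0, 0.7, 0], [0, 0, 0], 0], [[0, 0.7, 0], [0, 0, 0], 0], [[0, 0.7, 0], [0, 0, 0], 0]]'

```text
clock: 13.9
position: [615.4, 76.3, 29.0]
ee_rot: [0.707, 0.707, -0.002, -0.002]
ft_force: [-11.5, -1.7, 11.7]
grip_width: 38.8
finger_force: 64.9
```

Call:
step_arm --plan '[[[0.2, 0, 0], [0, 0, 0], 0], [[0.4, 0, 0], [0, 0, 0], 0], [[0.6, 0, 0], [0, 0, 0], 0], [[0.8, 0, 0], [0, 0, 0], 0], [[0.9, 0, 0], [0, 0, 0], 0], [[0.9, 0, 0], [0, 0, 0], 0]]'

```text
clock: 14.4
position: [615.3, 76.4, 29.1]
ee_rot: [0.709, 0.705, -0.006, 0.002]
ft_force: [-13.4, -21.2, 16.4]
grip_width: 39.1
finger_force: 65.5
```

Call:
step_arm --plan '[[[-0.5, 0, 0], [0, 0, 0], 100], [[-0.7, -0.3, 0], [0, 0, 0], 100], [[-0.7, -0.3, 0], [0, 0, 0], 100], [[-0.7, -0.3, 0], [0, 0, 0], 100], [[-0.7, -0.3, 0], [0, 0, 0], 100], [[-0.7, -0.3, 0], [0, 0, 0], 100], [[-0.7, -0.3, -4], [0, 0, 0], 100], [[-0.7, -0.3, -8], [0, 0, 0], 100], [[-1, -4, -12], [0, 0, 0], 100], [[-4.2, -18, -17], [0, 0, 0], 100], [[-4.2, -18, -17], [0, 0, 0], 100], [[-4.2, -18, -17], [0, 0, 0], 100], [[-4.2, -18, -17], [0, 0, 0], 100], [[-4.2, -18, -17], [0, 0, 0], 100], [[-4.2, -18, -17], [0, 0, 0], 100], [[-4.2, -18, -17], [0, 0, 0], 100]]'

```text
clock: 15.73
position: [439.3, 44.0, 198.8]
ee_rot: [0.707, 0.707, 0.001, 0.001]
ft_force: [1.1, 0.4, 0.0]
grip_width: 85.4
finger_force: 0.0
```

```bash
python3 - <<'E'
from h import *
im,c=grab("wrist");cv2.imwrite("pics/w5.png",im)
for o in blocks(im,c): print(o)
p,t,wh,n=band(im,c,(430,126));print(p,t,wh,n); to(*p,12,t)
print("placed band at z54",[ (ce,ray(c,ce,54)[0].round(1)) for a,ce,b,q in blobs(im,"orange",20)])
print(ctrl.read_state()["position"])
E
```

```text
(np.int32(361), array([311.2, 104. ]), array([434., 128.]))
(np.int32(337), array([486.1, 158. ]), array([625.,  73.]))
[433.58508301 127.98388672] 0.2961288 (39.7, 9.1) 361
shift cm [ 8.38 -0.61 18.64] turn [ 0.001 -0.    -0.296]
placed band at z54 [(array([311.2, 104. ]), array([434.1, 128. ,  54. ])), (array([486.1, 158. ]), array([616.3,  75.2,  54. ])), (array([315.5, 321.5]), array([ 437.9, -135.3,   54. ]))]
[439.46215374  44.10074781 198.33674332]
```

View pics/w5.png

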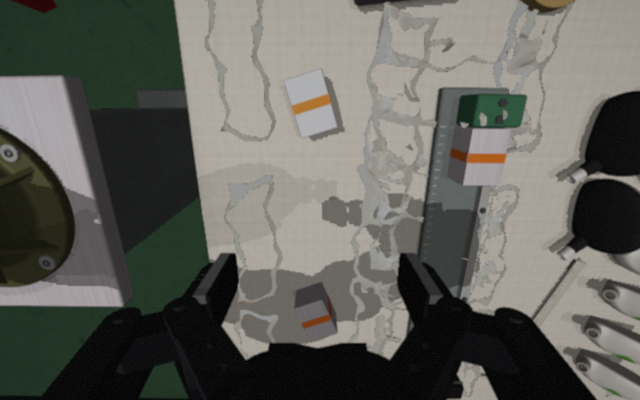

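Block 2 sits flush at the anvil, with its band at pixel (486,158). Next is block 1, band at (311,104).

Call:
step_arm --plan '[[[4, -0.3, 4], [0, 0, -0.12], 100], [[8.4, -0.6, 8], [0, 0, -0.24], 100], [[8.4, -0.6, 12], [0, 0, -0.3], 100], [[8.4, -0.6, 15], [0, 0, -0.3], 100], [[8.4, -0.6, 17], [0, 0, -0.3], 100], [[8.4, -0.6, 18.6], [0, 0, -0.3], 100], [[8.4, -0.6, 18.6], [0, 0, -0.3], 100], [[8.4, -0.6, 18.6], [0, 0, -0.3], 100], [[8.4, -0.6, 18.6], [0, 0, -0.3], 0], [[8.4, -0.6, 18.6], [0, 0, -0.3], 0], [[8.4, -0.6, 18.6], [0, 0, -0.3], 0], [[8.4, -0.6, 18.6], [0, 0, -0.3], 0], [[8.4, -0.6, 18.6], [0, 0, -0.3], 0], [[8.4, -0.6, 18.6], [0, 0, -0.3], 0], [[8.4, -0.6, 18.6], [0, 0, -0.3], 0]]'

```text
clock: 17.03
position: [433.1, 127.6, 13.5]
ee_rot: [0.594, 0.805, 0.001, 0.001]
ft_force: [-1.3, -0.2, 8.5]
grip_width: 38.8
finger_force: 60.5
```

```bash
python3 - <<'E'
from h import *
to(611.5,10,63,0)
E
```

```text
shift cm [-16.5   13.59  -4.91] turn [ 0.002 -0.     0.299]
```

Call:
step_arm --plan '[[[0, 0, -2], [0, 0, 0], 0], [[0, 0, -4.5], [0, 0, 0], 0], [[-1, 1, -7], [0, 0, 0], 0], [[-3, 2.6, -7], [0, 0, 0.1], 0], [[-5, 4.2, -7], [0, 0, 0.2], 0], [[-7, 5.8, -7], [0, 0, 0.3], 0], [[-9, 7.4, -7], [0, 0, 0.3], 0], [[-11, 9, -7], [0, 0, 0.3], 0], [[-13, 10.7, -7], [0, 0, 0.3], 0], [[-15, 12.4, -7], [0, 0, 0.3], 0], [[-16.5, 13.6, -7], [0, 0, 0.3], 0], [[-16.5, 13.6, -7], [0, 0, 0.3], 0], [[-16.5, 13.6, -5], [0, 0, 0.3], 0], [[-16.5, 13.6, -5], [0, 0, 0.3], 0], [[-16.5, 13.6, -5], [0, 0, 0.3], 0]]'

```text
clock: 18.28
position: [609.4, 10.3, 61.6]
ee_rot: [0.707, 0.707, -0.001, -0.001]
ft_force: [0.2, 0.3, -3.8]
grip_width: 38.8
finger_force: 62.2
```

Call:
step_arm --plan '[[[0, 0, 1.5], [0, 0, 0], 0], [[0, 0, 2.8], [0, 0, 0], 0], [[0, 0, 3.2], [0, 0, 0], 0], [[0, 0, 3.4], [0, 0, 0], 0], [[0, 0, 3.4], [0, 0, 0], 0], [[0, 0.3, 3.4], [0, 0, 0], 0], [[0, 0.5, 3.4], [0, 0, 0], 0], [[0, 0.7, 3.4], [0, 0, 0], 0], [[0, 0.8, 3.4], [0, 0, 0], 0], [[0, 0.8, 3.4], [0, 0, 0], 0], [[0, 0.8, 3.4], [0, 0, 0], 0]]'

```text
clock: 19.2
position: [615.2, 10.3, 28.3]
ee_rot: [0.707, 0.707, -0.003, -0.002]
ft_force: [-11.0, 1.3, 2.7]
grip_width: 38.8
finger_force: 63.5
```

Call:
step_arm --plan '[[[0.2, 0, 0], [0, 0, 0], 0], [[0.4, 0, 0], [0, 0, 0], 0], [[0.6, 0, 0], [0, 0, 0], 0], [[0.7, 0, 0], [0, 0, 0], 0], [[0.8, 0, 0], [0, 0, 0], 0], [[0.9, 0, 0], [0, 0, 0], 0], [[0.9, 0, 0], [0, 0, 0], 0], [[0.9, 0, 0], [0, 0, 0], 0]]'

```text
clock: 19.87
position: [615.2, 14.8, 28.0]
ee_rot: [0.708, 0.706, -0.005, -0.001]
ft_force: [-10.5, -9.1, 1.5]
grip_width: 38.8
finger_force: 63.0
```

Call:
step_arm --plan '[[[-0.4, 0, 0], [0, 0, 0], 100], [[-0.5, -0.2, 0], [0, 0, 0], 100], [[-0.5, -0.2, 0], [0, 0, 0], 100], [[-0.5, -0.2, 0], [0, 0, 0], 100], [[-0.5, -0.2, 0], [0, 0, 0], 100], [[-0.5, -0.2, 0], [0, 0, 0], 100], [[-0.5, -0.2, -4], [0, 0, 0], 100], [[-0.5, -0.2, -8], [0, 0, 0], 100], [[-4, -3, -12], [0, 0, 0], 100], [[-24, -17.7, -17], [0, 0, 0], 100], [[-24, -17.7, -17], [0, 0, 0], 100], [[-24, -17.7, -17], [0, 0, 0], 100], [[-24, -17.7, -17], [0, 0, 0], 100], [[-24, -17.7, -17], [0, 0, 0], 100], [[-24, -17.7, -17], [0, 0, 0], 100], [[-24, -17.7, -17], [0, 0, 0], 100], [[-24, -17.7, -17], [0, 0, 0], 100], [[-24, -17.7, -17], [0, 0, 0], 100]]'

```text
clock: 21.37
position: [441.8, -221.8, 198.8]
ee_rot: [0.708, 0.706, 0.0, 0.001]
ft_force: [0.3, 0.5, -0.9]
grip_width: 85.4
finger_force: 0.0
```

```bash
python3 - <<'E'
from h import *
im,c=grab("wrist");cv2.imwrite("pics/w6.png",im)
for o in blocks(im,c): print(o)
p,t,wh,n=band(im,c,(439,-143));print(p,t,wh,n); to(*p,12,t)
print(ctrl.read_state()["position"])
E
```

```text
(np.int32(349), array([313.4, 112.2]), array([ 439., -146.]))
(np.int32(220), array([330.1, 234.9]), array([ 458., -286.]))
[ 438.38943481 -146.04350281] 0.3751883 (39.8, 9.0) 349
shift cm [ 7.43 -0.43 18.65] turn [ 0.001 -0.    -0.376]
[ 442.48399426 -220.40754937  198.50595224]
```

View pics/w6.png

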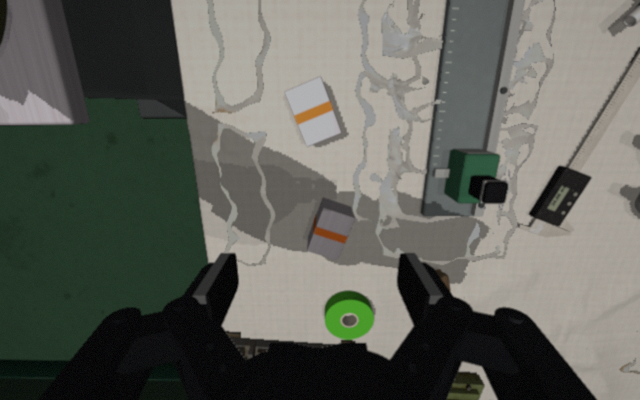

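Blocks 3 (band at 313,112) and 4 (330,235) remain. The slide is drawn back at (475,175). I'm grasping block 3.

Call:
step_arm --plan '[[[4, -0.2, 4], [0, 0, -0.12], 100], [[7.4, -0.4, 8], [0, 0, -0.24], 100], [[7.4, -0.4, 12], [0, 0, -0.36], 100], [[7.4, -0.4, 15], [0, 0, -0.38], 100], [[7.4, -0.4, 17], [0, 0, -0.38], 100], [[7.4, -0.4, 18.6], [0, 0, -0.38], 100], [[7.4, -0.4, 18.6], [0, 0, -0.38], 100], [[7.4, -0.4, 18.6], [0, 0, -0.38], 100], [[7.4, -0.4, 18.6], [0, 0, -0.38], 0], [[7.4, -0.4, 18.6], [0, 0, -0.38], 0], [[7.4, -0.4, 18.6], [0, 0, -0.38], 0], [[7.4, -0.4, 18.6], [0, 0, -0.38], 0], [[7.4, -0.4, 18.6], [0, 0, -0.38], 0], [[7.4, -0.4, 18.6], [0, 0, -0.38], 0], [[7.4, -0.4, 18.6], [0, 0, -0.38], 0]]'

```text
clock: 22.67
position: [438.5, -147.2, 13.5]
ee_rot: [0.561, 0.828, 0.0, 0.001]
ft_force: [-2.4, 0.6, 9.2]
grip_width: 39.1
finger_force: 60.2
```

```bash
python3 - <<'E'
from h import *
to(611,-50,63,0)
E
```

```text
shift cm [ 2.63 19.63 -4.93] turn [0.002 0.001 0.38 ]
```

Call:
step_arm --plan '[[[0, 0, -2], [0, 0, 0], 0], [[0, 0, -4.5], [0, 0, 0], 0], [[0.1, 1, -7], [0, 0, 0], 0], [[0.3, 3.5, -7], [0, 0, 0.1], 0], [[0.6, 6, -7], [0, 0, 0.2], 0], [[1, 8.5, -7], [0, 0, 0.3], 0], [[1.4, 11, -7], [0, 0, 0.38], 0], [[1.8, 13.5, -7], [0, 0, 0.38], 0], [[2.2, 16, -7], [0, 0, 0.38], 0], [[2.5, 18.5, -7], [0, 0, 0.38], 0], [[2.6, 19.6, -7], [0, 0, 0.38], 0], [[2.6, 19.6, -7], [0, 0, 0.38], 0], [[2.6, 19.6, -5], [0, 0, 0.38], 0], [[2.6, 19.6, -5], [0, 0, 0.38], 0], [[2.6, 19.6, -5], [0, 0, 0.38], 0]]'

```text
clock: 23.92
position: [608.4, -50.8, 61.5]
ee_rot: [0.707, 0.707, -0.001, -0.001]
ft_force: [0.4, 0.0, -3.4]
grip_width: 39.2
finger_force: 62.2
```

Call:
step_arm --plan '[[[0, 0, 1.5], [0, 0, 0], 0], [[0, 0, 2.8], [0, 0, 0], 0], [[0, 0, 3.2], [0, 0, 0], 0], [[0, 0, 3.4], [0, 0, 0], 0], [[0, 0, 3.4], [0, 0, 0], 0], [[0, 0.3, 3.4], [0, 0, 0], 0], [[0, 0.5, 3.4], [0, 0, 0], 0], [[0, 0.7, 3.4], [0, 0, 0], 0], [[0, 0.8, 3.4], [0, 0, 0], 0], [[0, 0.9, 3.4], [0, 0, 0], 0], [[0, 0.9, 3.4], [0, 0, 0], 0], [[0, 0.9, 3.4], [0, 0, 0], 0]]'

```text
clock: 24.92
position: [615.0, -50.1, 28.1]
ee_rot: [0.707, 0.707, -0.003, -0.003]
ft_force: [-11.8, 1.0, 3.7]
grip_width: 38.8
finger_force: 63.5
```

Call:
step_arm --plan '[[[0.2, 0, 0], [0, 0, 0], 0], [[0.4, 0, 0], [0, 0, 0], 0], [[0.6, 0, 0], [0, 0, 0], 0], [[0.7, 0, 0], [0, 0, 0], 0], [[0.8, 0, 0], [0, 0, 0], 0], [[0.9, 0, 0], [0, 0, 0], 0], [[0.9, 0, 0], [0, 0, 0], 0], [[0.9, 0, 0], [0, 0, 0], 0]]'

```text
clock: 25.58
position: [615.0, -46.0, 27.9]
ee_rot: [0.708, 0.706, -0.005, -0.001]
ft_force: [-11.2, -9.9, 2.2]
grip_width: 38.6
finger_force: 63.0
```

Call:
step_arm --plan '[[[-0.4, 0, 0], [0, 0, 0], 100], [[-0.5, -0.2, 0], [0, 0, 0], 100], [[-0.5, -0.2, 0], [0, 0, 0], 100], [[-0.5, -0.2, 0], [0, 0, 0], 100], [[-0.5, -0.2, 0], [0, 0, 0], 100], [[-0.5, -0.2, 0], [0, 0, 0], 100], [[-0.5, -0.2, -4], [0, 0, 0], 100], [[-0.5, -0.2, -8], [0, 0, 0], 100], [[-4, -3, -12], [0, 0, 0], 100], [[-32.5, -16, -17], [0, 0, 0], 100], [[-32.5, -16, -17], [0, 0, 0], 100], [[-32.5, -16, -17], [0, 0, 0], 100], [[-32.5, -16, -17], [0, 0, 0], 100], [[-32.5, -16, -17], [0, 0, 0], 100], [[-32.5, -16, -17], [0, 0, 0], 100], [[-32.5, -16, -17], [0, 0, 0], 100], [[-32.5, -16, -17], [0, 0, 0], 100], [[-32.5, -16, -17], [0, 0, 0], 100], [[-32.5, -16, -17], [0, 0, 0], 100]]'

```text
clock: 27.17
position: [457.9, -369.0, 198.7]
ee_rot: [0.709, 0.705, -0.0, 0.001]
ft_force: [0.7, 0.6, -0.3]
grip_width: 85.3
finger_force: 0.0
```

```bash
python3 - <<'E'
from h import *
im,c=grab("wrist");cv2.imwrite("pics/w7.png",im)
for o in blocks(im,c): print(o)
p,t,wh,n=band(im,c,(458,-284));print(p,t,wh,n); to(*p,12,t)
print(ctrl.read_state()["position"])
E
```

```text
(np.int32(365), array([315.9, 103.6]), array([ 457., -285.]))
[ 457.46435547 -285.00817871] -0.34078506 (9.1, 39.9) 365
shift cm [ 8.14 -0.19 18.63] turn [ 0.    -0.     0.339]
[ 459.15606028 -366.45315118  198.32704271]
```

Call:
step_arm --plan '[[[4, -0.1, 4], [0, 0, 0.12], 100], [[8.1, -0.2, 8], [0, 0, 0.24], 100], [[8.1, -0.2, 12], [0, 0, 0.34], 100], [[8.1, -0.2, 15], [0, 0, 0.34], 100], [[8.1, -0.2, 17], [0, 0, 0.34], 100], [[8.1, -0.2, 18.6], [0, 0, 0.34], 100], [[8.1, -0.2, 18.6], [0, 0, 0.34], 100], [[8.1, -0.2, 18.6], [0, 0, 0.34], 100], [[8.1, -0.2, 18.6], [0, 0, 0.34], 0], [[8.1, -0.2, 18.6], [0, 0, 0.34], 0], [[8.1, -0.2, 18.6], [0, 0, 0.34], 0], [[8.1, -0.2, 18.6], [0, 0, 0.34], 0], [[8.1, -0.2, 18.6], [0, 0, 0.34], 0], [[8.1, -0.2, 18.6], [0, 0, 0.34], 0], [[8.1, -0.2, 18.6], [0, 0, 0.34], 0]]'

```text
clock: 28.47
position: [458.1, -285.4, 13.7]
ee_rot: [0.817, 0.577, 0.0, 0.001]
ft_force: [-1.2, 0.4, 7.7]
grip_width: 39.2
finger_force: 61.5
```

```bash
python3 - <<'E'
from h import *
to(611.5,-112,63,0);to(560,-112,63,0)
E
```

```text
shift cm [21.47  8.68 -4.92] turn [ 0.002  0.001 -0.34 ]
shift cm [19.75  3.83 -4.93] turn [ 0.002  0.001 -0.34 ]
```

Call:
step_arm --plan '[[[0, 0, -2], [0, 0, 0], 0], [[0, 0, -4.5], [0, 0, 0], 0], [[2, 0.4, -7], [0, 0, 0], 0], [[4.5, 0.9, -7], [0, 0, -0.1], 0], [[7, 1.4, -7], [0, 0, -0.2], 0], [[9.5, 1.9, -7], [0, 0, -0.3], 0], [[12, 2.4, -7], [0, 0, -0.34], 0], [[14.5, 2.9, -7], [0, 0, -0.34], 0], [[17, 3.4, -7], [0, 0, -0.34], 0], [[19.5, 3.9, -7], [0, 0, -0.34], 0], [[20.5, 6, -7], [0, 0, -0.34], 0], [[21.4, 8.5, -7], [0, 0, -0.34], 0], [[21.4, 8.7, -7], [0, 0, -0.34], 0], [[21.4, 8.7, -5], [0, 0, -0.34], 0], [[21.4, 8.7, -5], [0, 0, -0.34], 0], [[21.4, 8.7, -5], [0, 0, -0.34], 0]]'

```text
clock: 29.8
position: [609.3, -112.4, 61.5]
ee_rot: [0.707, 0.707, -0.001, -0.001]
ft_force: [-0.3, 0.1, -2.5]
grip_width: 39.0
finger_force: 61.3
```

Call:
step_arm --plan '[[[0, 0, 1.5], [0, 0, 0], 0], [[0, 0, 2.8], [0, 0, 0], 0], [[0, 0, 3.2], [0, 0, 0], 0], [[0, 0, 3.4], [0, 0, 0], 0], [[0, 0, 3.4], [0, 0, 0], 0], [[0, 0.3, 3.4], [0, 0, 0], 0], [[0, 0.5, 3.4], [0, 0, 0], 0], [[0, 0.7, 3.4], [0, 0, 0], 0], [[0, 0.8, 3.4], [0, 0, 0], 0], [[0, 0.8, 3.4], [0, 0, 0], 0], [[0, 0.8, 3.4], [0, 0, 0], 0]]'

```text
clock: 30.72
position: [614.8, -112.4, 28.3]
ee_rot: [0.707, 0.707, -0.003, -0.003]
ft_force: [-11.8, 1.2, 4.9]
grip_width: 38.8
finger_force: 62.7
```

Call:
step_arm --plan '[[[0.2, 0, 0], [0, 0, 0], 0], [[0.4, 0, 0], [0, 0, 0], 0], [[0.6, 0, 0], [0, 0, 0], 0], [[0.8, 0, 0], [0, 0, 0], 0], [[0.9, 0, 0], [0, 0, 0], 0], [[1.0, 0, 0], [0, 0, 0], 0], [[1.1, 0, 0], [0, 0, 0], 0], [[1.1, 0, 0], [0, 0, 0], 0]]'

```text
clock: 31.38
position: [614.8, -105.2, 28.1]
ee_rot: [0.708, 0.706, -0.004, -0.001]
ft_force: [-9.3, -7.5, 0.9]
grip_width: 39.0
finger_force: 62.0
```

Call:
step_arm --plan '[[[-0.4, 0, 0], [0, 0, 0], 100], [[-0.4, -0.2, 0], [0, 0, 0], 100], [[-0.4, -0.2, 0], [0, 0, 0], 100], [[-0.4, -0.2, 0], [0, 0, 0], 100], [[-0.4, -0.2, 0], [0, 0, 0], 100], [[-0.4, -0.2, 0], [0, 0, 0], 100], [[-0.4, -0.2, -4], [0, 0, 0], 100], [[-0.4, -0.2, -8], [0, 0, 0], 100], [[-4, -0.2, -10], [0, 0, 0], 100], [[-11.7, -0.2, -10], [0, 0, 0], 100], [[-11.7, -0.2, -10], [0, 0, 0], 100], [[-11.7, -0.2, -10], [0, 0, 0], 100], [[-11.7, -0.2, -10], [0, 0, 0], 100]]'

```text
clock: 32.47
position: [616.1, -221.6, 128.1]
ee_rot: [0.709, 0.705, -0.001, 0.0]
ft_force: [0.6, 0.9, 0.0]
grip_width: 85.4
finger_force: 0.0
```

```bash
python3 - <<'E'
from h import *
im,c=grab("wrist");cv2.imwrite("pics/w8.png",im)
h=[(a,ce,b) for a,ce,b,p in blobs(im,"orange",30)]
for a,ce,b in h: print(a,ce,b,ray(c,ce,54)[0].round(1))
to(614.8,-218,59,0)
E
```

```text
818 [315.2  54. ] [286  47  58  15] [ 615.6 -104.6   54. ]
shift cm [ 0.07 -0.18  6.9 ] turn [-0.    -0.001 -0.002]
```

View pics/w8.png

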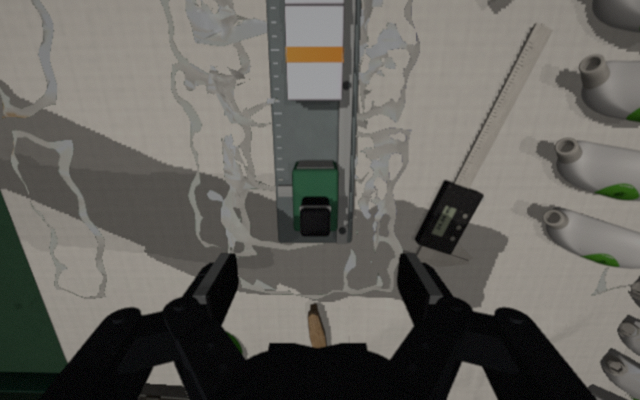

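The last block lies square against the fence, with its band at (315,54), and the slide handle is at (315,218). I'm gripping the handle.

Call:
step_arm --plan '[[[0, -0.2, 3], [0, 0, 0], 100], [[0, -0.2, 5.5], [0, 0, 0], 100], [[0, -0.2, 6.9], [0, 0, 0], 100], [[0, -0.2, 6.9], [0, 0, 0], 100], [[0, -0.2, 6.9], [0, 0, 0], 0], [[0, -0.2, 6.9], [0, 0, 0], 0], [[0, -0.2, 6.9], [0, 0, 0], 0], [[0, -0.2, 6.9], [0, 0, 0], 0], [[0, -0.2, 6.9], [0, 0, 0], 0], [[0, -0.2, 6.9], [0, 0, 0], 0], [[0, -0.2, 6.9], [0, 0, 0], 0], [[0, -0.2, 6.9], [0, 0, 0], 0]]'

```text
clock: 33.52
position: [614.2, -218.4, 60.4]
ee_rot: [0.707, 0.707, -0.0, -0.0]
ft_force: [-4.5, 0.4, 6.7]
grip_width: 21.0
finger_force: 61.0
```

Call:
step_arm --plan '[[[0.8, 0, 0], [0, 0, 0], 0], [[1.6, 0, 0], [0, 0, 0], 0], [[2.4, 0, 0], [0, 0, 0], 0], [[3.2, 0, 0], [0, 0, 0], 0], [[3.8, 0, 0], [0, 0, 0], 0], [[4.2, 0, 0], [0, 0, 0], 0], [[4.5, 0, 0], [0, 0, 0], 0], [[4.7, 0, 0], [0, 0, 0], 0], [[4.9, 0, 0], [0, 0, 0], 0], [[5.1, 0, 0], [0, 0, 0], 0], [[5.3, 0, 0], [0, 0, 0], 0], [[5.5, 0, 0], [0, 0, 0], 0], [[5.6, 0, 0], [0, 0, 0], 0], [[5.7, 0, 0], [0, 0, 0], 0], [[5.7, 0, 0], [0, 0, 0], 0], [[5.7, 0, 0], [0, 0, 0], 0]]'

```text
clock: 34.85
position: [614.5, -165.7, 60.4]
ee_rot: [0.708, 0.706, -0.002, 0.002]
ft_force: [-1.7, -9.2, 4.2]
grip_width: 20.9
finger_force: 60.6
```

Call:
step_arm --plan '[[[0.2, 0, 0], [0, 0, 0], 0], [[0.4, 0, 0], [0, 0, 0], 0], [[0.6, 0, 0], [0, 0, 0], 0], [[0.8, 0, 0], [0, 0, 0], 0], [[0.8, 0, 0], [0, 0, 0], 0], [[0.8, 0, 0], [0, 0, 0], 0]]'

```text
clock: 35.35
position: [614.4, -164.7, 60.5]
ee_rot: [0.71, 0.704, -0.004, 0.005]
ft_force: [-0.0, -22.8, 0.9]
grip_width: 21.1
finger_force: 60.0
```

Call:
step_arm --plan '[[[0, 0, 0], [0, 0, 0], 100], [[0, 0, 0], [0, 0, 0], 100], [[0, 0, 0], [0, 0, 0], 100], [[0, 0, 0], [0, 0, 0], 100], [[0, 0, 0], [0, 0, 0], 100], [[0, 0, 0], [0, 0, 0], 100], [[0, 0, -4], [0, 0, 0], 100], [[0, 0, -8], [0, 0, 0], 100], [[2, 0, -12], [0, 0, 0], 100], [[8, 0, -17], [0, 0, 0], 100], [[8, 0, -17], [0, 0, 0], 100], [[8, 0, -17], [0, 0, 0], 100], [[8, 0, -17], [0, 0, 0], 100], [[8, 0, -17], [0, 0, 0], 100]]'

```text
clock: 36.52
position: [614.5, -73.4, 229.0]
ee_rot: [0.707, 0.707, -0.0, 0.0]
ft_force: [0.7, -0.4, -0.8]
grip_width: 85.5
finger_force: 0.0
```

```bash
python3 - <<'E'
from h import *
im,c=grab("wrist");cv2.imwrite("pics/w9.png",cv2.resize(im[0:270,230:430],None,fx=2.2,fy=2.2,interpolation=cv2.INTER_CUBIC))
for a,ce,b,q in blobs(im,"orange",60):
    P=ray(c,ce,54)[0]
    if 560<P[0]<660: print(P.round(1)[:2],*[x if not hasattr(x,'round') else np.round(x,3) for x in band(im,c,P[:2],54,10)[1:3]])
print(ctrl.read_state()["position"])
E
```

```text
[615.3  76.6] 0.001 (39.3, 9.0)
[615.8  16.6] 0.001 (39.7, 8.1)
[615.4 -44.3] 0.001 (40.0, 8.0)
[ 606.5 -103.9] 0.001 (25.4, 7.7)
[614.18962252 -74.26479663 228.31557559]
```

View pics/w9.png

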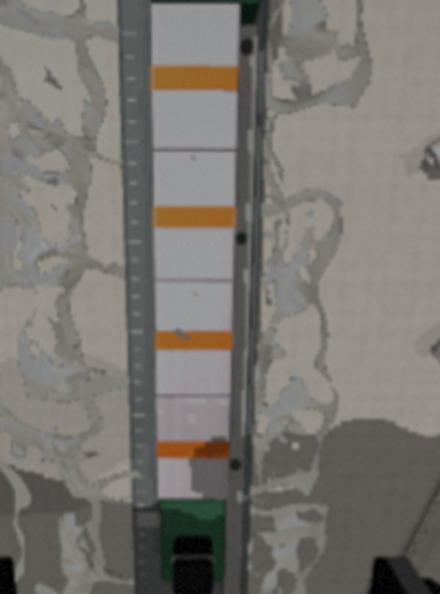

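The row looks closed: bands about 60 mm apart, all angles near zero. I'll give each block a gentle push onto the fence with shut fingers, starting with block 4.

Call:
step_arm --plan '[[[-2.9, -4, 0], [0, 0, 0], 0], [[-2.9, -7, 3], [0, 0, 0], 0], [[-2.9, -7, 7], [0, 0, 0], 0], [[-2.9, -7, 11], [0, 0, 0], 0], [[-2.9, -7, 15], [0, 0, 0], 0], [[-2.9, -7, 18], [0, 0, 0], 0], [[-2.9, -7, 19.4], [0, 0, 0], 0], [[-2.9, -7, 19.4], [0, 0, 0], 0], [[-2.9, -6, 19.4], [0, 0, 0], 0], [[-2.9, -5, 19.4], [0, 0, 0], 0], [[-2.9, -4.4, 19.4], [0, 0, 0], 0], [[-2.9, -3.9, 19.4], [0, 0, 0], 0], [[-2.9, -3.6, 19.4], [0, 0, 0], 0], [[-2.9, -3.4, 19.4], [0, 0, 0], 0], [[-2.9, -3.2, 19.4], [0, 0, 0], 0], [[-2.9, -3.0, 19.4], [0, 0, 0], 0], [[-2.9, -3.0, 19.4], [0, 0, 0], 0]]'

```text
clock: 37.98
position: [581.1, -102.5, 35.2]
ee_rot: [0.707, 0.707, -0.003, -0.002]
ft_force: [-10.0, -0.1, 8.0]
grip_width: 0.4
finger_force: 5.1
```

Call:
step_arm --plan '[[[0, -0.8, 0], [0, 0, 0], 0], [[0, -1.5, 0], [0, 0, 0], 0], [[3, -1.5, 0], [0, 0, 0], 0], [[6, -1.5, 0], [0, 0, 0], 0], [[6, -1.5, 0], [0, 0, 0], 0], [[6, -0.9, 0], [0, 0, 0], 0], [[6, -0.5, 0], [0, 0, 0], 0], [[6, -0.2, 0], [0, 0, 0], 0], [[6, 0, 0], [0, 0, 0], 0], [[6, 0, 0], [0, 0, 0], 0]]'

```text
clock: 38.82
position: [581.3, -43.1, 34.8]
ee_rot: [0.708, 0.707, -0.003, -0.003]
ft_force: [-10.7, 2.3, 9.7]
grip_width: -0.1
finger_force: 5.6
```

Call:
step_arm --plan '[[[0, -0.8, 0], [0, 0, 0], 0], [[0, -1.5, 0], [0, 0, 0], 0], [[3, -1.5, 0], [0, 0, 0], 0], [[6, -1.5, 0], [0, 0, 0], 0], [[6, -1.5, 0], [0, 0, 0], 0], [[6, -0.9, 0], [0, 0, 0], 0], [[6, -0.5, 0], [0, 0, 0], 0], [[6, -0.2, 0], [0, 0, 0], 0], [[6, 0, 0], [0, 0, 0], 0], [[6, 0, 0], [0, 0, 0], 0]]'

```text
clock: 39.65
position: [581.5, 16.3, 34.9]
ee_rot: [0.708, 0.706, -0.003, -0.002]
ft_force: [-10.8, 1.3, 9.7]
grip_width: 0.1
finger_force: 5.6
```

Call:
step_arm --plan '[[[0, -0.8, 0], [0, 0, 0], 0], [[0, -1.5, 0], [0, 0, 0], 0], [[3, -1.5, 0], [0, 0, 0], 0], [[6, -1.5, 0], [0, 0, 0], 0], [[6, -1.5, 0], [0, 0, 0], 0], [[6, -0.9, 0], [0, 0, 0], 0], [[6, -0.5, 0], [0, 0, 0], 0], [[6, -0.2, 0], [0, 0, 0], 0], [[6, 0, 0], [0, 0, 0], 0], [[6, 0, 0], [0, 0, 0], 0]]'

```text
clock: 40.48
position: [581.8, 76.2, 34.9]
ee_rot: [0.708, 0.706, -0.003, -0.002]
ft_force: [-10.0, 0.5, 9.0]
grip_width: 0.3
finger_force: 5.5
```

Call:
step_arm --plan '[[[0, -2, 0], [0, 0, 0], 0], [[0, -2, -4], [0, 0, 0], 0], [[0, -2, -8], [0, 0, 0], 0], [[-4, -2, -11], [0, 0, 0], 0], [[-8, 0, -11], [0, 0, 0], 0], [[-28.2, 3, -11], [0, 0, 0], 0], [[-28.2, 3, -11], [0, 0, 0], 0], [[-28.2, 3, -11], [0, 0, 0], 0], [[-28.2, 3, -11], [0, 0, 0], 0], [[-28.2, 3, -11], [0, 0, 0], 0], [[-28.2, 3, -11], [0, 0, 0], 0], [[-28.2, 3, -7], [0, 0, 0], 0], [[-28.2, 3, -4], [0, 0, 0], 0], [[-28.2, 3, -3], [0, 0, 0], 0], [[-28.2, 3, -3], [0, 0, 0], 0]]'

```text
clock: 41.73
position: [612.5, -205.0, 62.3]
ee_rot: [0.708, 0.707, -0.002, -0.002]
ft_force: [-0.7, 0.2, -0.0]
grip_width: -0.1
finger_force: 0.0
```

Call:
step_arm --plan '[[[0.6, 0, 0], [0, 0, 0], 0], [[1.2, 0, 0], [0, 0, 0], 0], [[1.6, 0, 0], [0, 0, 0], 0], [[1.8, 0, 0], [0, 0, 0], 0], [[2.0, 0, 0], [0, 0, 0], 0], [[2.2, 0, 0], [0, 0, 0], 0], [[2.4, 0, 0], [0, 0, 0], 0], [[2.4, 0, 0], [0, 0, 0], 0]]'

```text
clock: 42.4
position: [616.1, -189.3, 67.5]
ee_rot: [0.709, 0.705, -0.002, 0.006]
ft_force: [3.4, -20.7, -5.0]
grip_width: 0.4
finger_force: 10.1
```

Call:
step_arm --plan '[[[-1.5, 0, 0], [0, 0, 0], 0], [[-1.5, 0, -4], [0, 0, 0], 0], [[-1.5, 0, -8], [0, 0, 0], 0], [[0, -2, -11], [0, 0, 0], 0], [[43.8, -10.3, -11], [0, 0, 0], 0], [[43.8, -10.3, -11], [0, 0, 0], 0], [[43.8, -10.3, -11], [0, 0, 0], 0], [[43.8, -10.3, -11], [0, 0, 0], 0], [[43.8, -10.3, -11], [0, 0, 0], 0], [[43.8, -10.3, -11], [0, 0, 0], 0], [[43.8, -10.3, -11], [0, 0, 0], 0], [[43.8, -10.3, -11], [0, 0, 0], 0], [[43.8, -10.3, -11], [0, 0, 0], 0], [[43.8, -10.3, -11], [0, 0, 0], 0], [[43.8, -10.3, -11], [0, 0, 0], 0], [[43.8, -10.3, -11], [0, 0, 0], 0], [[43.8, -10.3, -11], [0, 0, 0], 0], [[43.8, -10.3, -11], [0, 0, 0], 0], [[43.8, -10.3, -11], [0, 0, 0], 0]]'

```text
clock: 43.98
position: [512.4, 256.4, 176.0]
ee_rot: [0.708, 0.706, 0.0, 0.001]
ft_force: [-1.0, -0.6, -0.7]
grip_width: 0.2
finger_force: 0.0
```

```bash
python3 - <<'E'
from h import *
im,c=grab("wrist")
for nm in("blue","green"):
    for a,ce,b,_ in blobs(im,nm,200): print(nm,a,ce,ray(c,ce,52)[0].round(1)[:2])
to(509,256.5,46,0)
im,c=grab("side");cv2.imwrite("pics/s2.png",cv2.resize(im[150:310,200:400],None,fx=3,fy=3,interpolation=cv2.INTER_CUBIC))
E
```

```text
blue 485 [307.7 144.2] [504.  304.1]
green 21272 [ 53.6 109.9] [269.6 336.6]
green 600 [301.8  90.6] [499.3 351.7]
green 2225 [356.  134.7] [549.4 312.9]
green 229 [422.7 298.1] [634.3 128.7]
green 1323 [136.  335.7] [291.4  73.6]
shift cm [ 0.03 -0.36 12.98] turn [ 0.001  0.    -0.002]
```

View pics/s2.png

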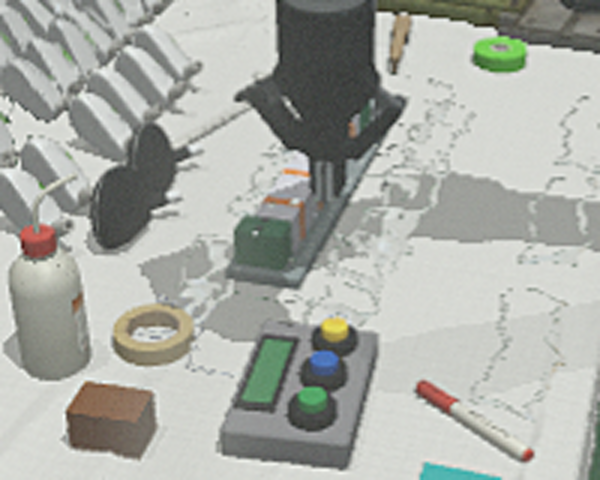

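The side view shows the yellow (335,330), blue (322,363) and green (313,398) keys free, with yellow nearest the robot hand. I'm pressing yellow.

Call:
step_arm --plan '[[[0, -0.4, 3], [0, 0, 0], 0], [[0, -0.4, 6], [0, 0, 0], 0], [[0, -0.4, 9], [0, 0, 0], 0], [[0, -0.4, 11], [0, 0, 0], 0], [[0, -0.4, 12], [0, 0, 0], 0], [[0, -0.4, 12.4], [0, 0, 0], 0], [[0, -0.4, 12.7], [0, 0, 0], 0], [[0, -0.4, 13], [0, 0, 0], 0], [[0, -0.4, 13.2], [0, 0, 0], 0], [[0, -0.4, 13.2], [0, 0, 0], 0], [[0, -0.4, 13.2], [0, 0, 0], 0], [[0, -0.4, 13.2], [0, 0, 0], 0]]'

```text
clock: 45.08
position: [508.5, 257.5, 45.9]
ee_rot: [0.707, 0.707, 0.001, 0.001]
ft_force: [-4.8, -3.8, 15.6]
grip_width: 0.1
finger_force: 7.8
```

Yellow bottomed with 15.6 N. Next I lift clear and press blue.

Call:
step_arm --plan '[[[0, 0, -1.5], [0, 0, 0], 0], [[0, 0, -4], [0, 0, 0], 0], [[0, 0, -4], [0, 0, 0], 0], [[2.4, -0.2, -4], [0, 0, 0], 0], [[4.75, -0.5, -4], [0, 0, 0], 0], [[4.75, -0.5, -4], [0, 0, 0], 0], [[4.75, -0.5, -4], [0, 0, 0], 0], [[4.75, -0.5, -2], [0, 0, 0], 0], [[4.75, -0.5, -1], [0, 0, 0], 0], [[4.75, -0.5, -0.6], [0, 0, 0], 0], [[4.75, -0.5, -0.3], [0, 0, 0], 0], [[4.75, -0.5, 0], [0, 0, 0], 0], [[4.75, -0.5, 0], [0, 0, 0], 0], [[4.75, -0.5, 0], [0, 0, 0], 0], [[4.75, -0.5, 0], [0, 0, 0], 0]]'

```text
clock: 46.33
position: [502.9, 304.0, 45.8]
ee_rot: [0.708, 0.707, -0.0, 0.001]
ft_force: [-5.6, -6.7, 21.9]
grip_width: -0.5
finger_force: 10.9
```

Blue bottomed too. I'm lifting away over the row for a last check that it is still closed.

Call:
step_arm --plan '[[[0, 0, -2], [0, 0, 0], 0], [[0, 0, -5], [0, 0, 0], 0], [[0, 0, -9], [0, 0, 0], 0], [[0, 0, -13], [0, 0, 0], 0], [[-4, 1, -17], [0, 0, 0], 0], [[-38, 11, -20], [0, 0, 0], 100], [[-38, 11, -20], [0, 0, 0], 100], [[-38, 11, -20], [0, 0, 0], 100], [[-38, 11, -20], [0, 0, 0], 100], [[-38, 11, -20], [0, 0, 0], 100], [[-38, 11, -20], [0, 0, 0], 100], [[-38, 11, -20], [0, 0, 0], 100], [[-38, 11, -20], [0, 0, 0], 100], [[-38, 11, -20], [0, 0, 0], 100], [[-38, 11, -20], [0, 0, 0], 100], [[-38, 11, -20], [0, 0, 0], 100], [[-38, 11, -20], [0, 0, 0], 100], [[-38, 11, -20], [0, 0, 0], 100]]'

```text
clock: 47.83
position: [612.5, -72.9, 243.3]
ee_rot: [0.706, 0.708, 0.0, -0.0]
ft_force: [-0.6, 1.1, 0.1]
grip_width: 85.4
finger_force: 0.0
```

```bash
python3 - <<'E'
from h import *
im,c=grab("wrist");cv2.imwrite("pics/w10.png",cv2.resize(im[0:270,230:430],None,fx=2.2,fy=2.2,interpolation=cv2.INTER_CUBIC))
for a,ce,b,q in blobs(im,"orange",60):
    P=ray(c,ce,54)[0]
    if 560<P[0]<660: print(P.round(1)[:2],np.round(band(im,c,P[:2],54,10)[1],3))
print(ctrl.read_state()["position"])
E
```

```text
[615.8  76.5] 0.003
[615.2  16.5] 0.003
[615.8 -44.1] -0.03
[ 609.4 -104. ] 0.002
[612.57834473 -72.80405636 243.39076727]
```

View pics/w10.png

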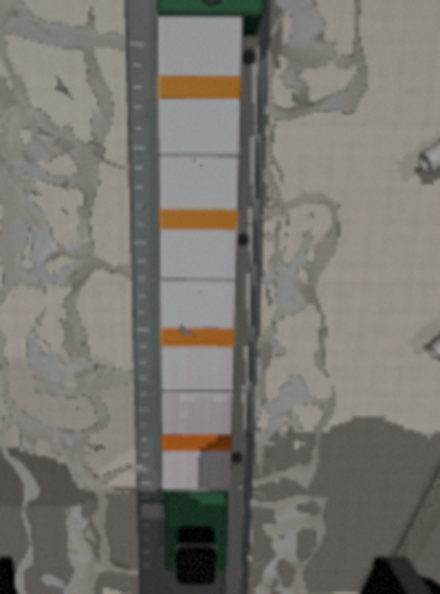

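The row is closed: four blocks straight and against the fence, the anvil at the top, and the slide face on the last block at (195,490). I'm handing in.

```bash
python3 -c "
from workcell import ctrl
print(ctrl.hand_in())"
```

```text
the job is handed in; nothing more can be done
None
```

Job handed in at about 48 s: I pressed the green key, laid all four aluminium blocks in a closed row against the anvil and fence, brought the slide up to the last block, then pressed yellow and blue; green was pressed a second time right after the first to confirm its travel.

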